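Move the dried clay toys to the painting rack in order

ROBOT

A 6-joint arm with a two-finger parallel gripper is mounted at the origin on the work surface. World frame = base frame: x ahead of the robot, y to its left, z up, the work surface at z = 0. Lengths are in m, angles in rad, forces in N, time in s.
With the tool pointing down it reaches from about 0.375 to 0.825 m from the base axis. Payload 5.5 kg.
Tool frame: the origin (TCP) lies midway between the tips of the shut fingers; the grasp point (between the pads) lies 19 mm behind it (manip.grasp_offset is the distance from the TCP to the grasp point, in m); x points along the fingers, y is the direction in which the jaws open and shut, and the axes are right-handed (so a half turn about x gives the same grasp; the last joint's range is limited). The gripper opens to 85 mm and grips with 20 to 120 N. Pads are 22 mm wide; open, the fingers measure 114 mm over their backs; the gripper's body (76 mm by 85 mm) begins 54 mm behind the grasp point. The pads swing forward as they close: fully open they stand 13 mm farther back than shut.
Start: joints at [-1.318, 0.314, -0.047, 1.21, 0, 1.571], TCP at [0.15, -0.581, 0.231] pointing down, gripper open.
Joint ranges: [-2.67, 2.67], [-0.69, 1.73], [-1.03, 1.25], [-2.08, 2.16], [-1.42, 1.45], [-3.14, 3.14]. Speed limits (rad/s): [2.39, 2.39, 3.01, 3.14, 3.14, 3.14].

INTERFACE

Orientations are given as a unit quaternion [w, x, y, z].
In Python, from plant import read_state, cams, job, manip gives the robot as it stands.
- The arm moves only by the tool step_arm, never from a script. Its argument "commands" is a list of rows, each an object with "travel": the shift along the tool's x, y, z in cm, a list of three; "rotation": the turn, a rotation vector about the tool's x, y, z in rad, a list of three; "fingers": the finger opening in cm, from 0 to 8.54. In form: [{"travel": [x, y, z], "rotation": [wx, wy, wz], "fingers": fingers}, ...]. A call has 1 to 12 rows; each row shifts and turns the pose as measured when the row begins, along the tool's axes as they then stand; what a row does not reach is not made up. A row lasts 1/8 s, in which the tool goes at most 62.5 mm and 10.7 degrees, less where a joint would pass 70% of its speed; a pose out of reach is approached as far as the arm can. A call with a gripper value outside its range is refused whole. The fingers move at their own pace and stop on an object; "force" is the grip in N (left out, the last holds). Time passes only in rows, so rows that do not move let the fingers close. It gives the time, the measured TCP pose, the force and the opening at its end, in the units of the state.
- read_state(): the state, without advancing time (a new reading comes with each control period).
- cams.read_camera(name): name is "scene" or "side" or "wrist"; returns the picture (400x640x3 uint8, red, green, blue); there is no depth.
- cams.camera_params(name): a dict with "camera_matrix" (3x3 intrinsics, pixels), "pose" (4x4, takes a point from camera to world coordinates). Camera axes: x right, y down, z forward; pixel columns grow to the right and rows downward; lengths in m; the calibration is good to about 2 mm. A picture is of the moment at which its call begins: read the wrist's pose just before it. camera_params takes no time and is no camera call; for the wrist camera it gives the pose at the moment of the call.
- job.close_job(): hands the job in, once; it reports no verdict.
The state is a dict: "time": time; "q": joint angles; "joint_vel": joint speeds; "joint_efforts": joint torques, N m; "ee_pos": TCP position; "tcp_rot": TCP orientation; "force": force on the tool from outside, world axes, zero at the start; "ft_torque": the same for the moment, N m; "grip_width": finger opening in m.
Only numpy, scipy, OpenCV 4.12 (cv2) and the standard library are available. Lean on these libraries where they do the work, as an engineer would, in place of code of your own. Each camera call takes 0.05 s, during which the arm holds its last target. There are 200 camera calls.

TASK

The four clay toys on the drying board are dry: move them to the painting rack, one to each bay, in the same order, so that the toy that stands nearest the vise now ends in the bay nearest the brush jar, the next one in the next bay, and so on. Keep each toy the way up it stands now, set it down flat on the floor of its bay without dropping it or knocking any over, and leave the skull, the cat and the paint tin where they are.

Things in the scene. Friction and masses are not known exactly. Their poses are not given: they have to be found in the camera images.
- vise: Small dark cast-iron bench vise, fixed, 100 mm long, 76 mm wide, 80 mm high, crank bar towards the robot. It stands in line with the row of bats, beyond one end (which end varies; the skull is beyond the other): the bat centres lie 91, 167, 243 and 319 mm from it. Origin: about the middle of its underside.
- bell_center (a point): Unglazed clay bell with a small knob on top, round, 78 mm high, 46 mm across its foot, 36 mm across the middle (a straight wall from 20 to 52 mm up), about 100 g. The point is its centre, half-way up; z is its upright axis. Turned at random about z.
- stout_top_center (a point): Stout unglazed clay spinning top standing on its flat crown, point up, round, 64 mm high, 48 mm across (a straight wall from 3 to 42 mm up), about 140 g. The point is its centre, half-way up; z is its upright axis. Turned at random about z.
- slim_top_center (a point): Slim unglazed clay spinning top standing on its flat crown, point up, round, 78 mm high, 34 mm across (a straight wall from 3 to 52 mm up), about 90 g. The point is its centre, half-way up; z is its upright axis. Turned at random about z.
- owl_center (a point): Unglazed clay owl with two ears and a small face, 74 mm high, round body 42 mm across (a straight wall up to 50 mm), about 120 g. The point is its centre, half-way up; z is its upright axis. Turned at random about z.
- bat_bell: Fixed round plywood bat, 64 mm across and 6 mm thick, on the drying board; the bell stands on it at the start (its underside 18 mm above the table). Origin: centre of the bat's underside, z up; its y runs along the row of bats, its x across the row.
- bat_stout_top: Fixed round plywood bat, 64 mm across and 6 mm thick, on the drying board; the stout top stands on it at the start (its underside 18 mm above the table). Origin: centre of the bat's underside, z up; its y runs along the row of bats, its x across the row.
- bat_slim_top: Fixed round plywood bat, 64 mm across and 6 mm thick, on the drying board; the slim top stands on it at the start (its underside 18 mm above the table). Origin: centre of the bat's underside, z up; its y runs along the row of bats, its x across the row.
- bat_owl: Fixed round plywood bat, 64 mm across and 6 mm thick, on the drying board; the owl stands on it at the start (its underside 18 mm above the table). Origin: centre of the bat's underside, z up; its y runs along the row of bats, its x across the row.
- rack: Painting rack, fixed, pale wood: four bays in a row, each 68 x 68 mm inside, floor 10 mm above the table; dividers rise 12 mm and front and back lips 8 mm above the floor. Steel brush jar (50 mm wide, 135 mm high with brushes) on its +y end at y = 205 mm. Origin: middle of the row at table height; y along the row to the jar, x across. Bay centres: x = 0, y = +114, +38, -38, -114 mm.
- skull: Bystander: half-painted clay skull figure, 68 mm across, 89 mm high, loose, in line with the bats beyond the end of the row away from the vise, 205 mm from the row's middle. Origin: centre of its underside.
- cat: Bystander: blue clay cat, 64 mm across, 100 mm high, loose, off to one side. Origin: centre of its underside.
- tin: Bystander: tin paint tin with pressed lid, 71 mm across, 77 mm high, loose, off to the other side. Origin: centre of its underside.

How it is judged:
By the outcome, as a careful person would: the job done as asked, in the order asked, and still so for the second after the job is handed in, with the robot touching nothing.
It also fails if it takes over 91 s, if anything falls off the work surface, if the arm or the gripper's body presses on something with over 40 N, if the wrist force passes 120 N, or if a joint passes its speed limit or range.

## Working session

There is one attempt and no reset: what is moved stays moved. The work goes in short steps, Python scripts to look and compute and a tool call to move; the robot and the scene stay as the last step left them, time stands still between calls to the robot, and variables do not carry over. Pictures are saved under pics/ and viewed, about 12 in all and at most 16, crops included, and the job is handed in when it is done.

Besides the shell and the picture viewer there is one more tool, called after ">>>" by a JSON object that holds its "fn" and its "kwargs", one argument or row to a line. step_arm: Moves the arm, as the interface text tells. Its arguments: {"type":"object","properties":{"commands":{"type":"array","items":{"type":"object","properties":{"travel":{"type":"array","items":{"type":"number"}},"rotation":{"type":"array","items":{"type":"number"}},"fingers":{"type":"number"}}}},"force":{"type":"number"}},"required":["commands"]}

```bash
ls; mkdir -p pics
python3 - <<'E'
from plant import read_state, cams, job, manip
import cv2,numpy as np
np.set_printoptions(precision=4,suppress=True)
s=read_state();print(s['time'],s['ee_pos'],s['tcp_rot'],s['grip_width'],manip.grasp_offset)
for n in("scene","side","wrist"):
    p=cams.camera_params(n);print(n,np.array(p['camera_matrix']),np.array(p['pose']))
    cv2.imwrite(f'pics/{n}0.png',cams.read_camera(n)[:,:,::-1])
E
```

```text
pics
0.0 [ 0.1499 -0.5804  0.2304] [-0.0885 -0.7014 -0.0897  0.7015] 0.08555737561100513 0.0187
scene [[484.5648   0.     321.1303]
 [  0.     484.5648 200.7295]
 [  0.       0.       1.    ]] [[-0.2501  0.7954 -0.5521  1.2978]
 [ 0.9682  0.2065 -0.1412  0.1745]
 [ 0.0017 -0.5699 -0.8217  1.1208]
 [ 0.      0.      0.      1.    ]]
side [[508.7552   0.     320.199 ]
 [  0.     508.7552 193.8921]
 [  0.       0.       1.    ]] [[-0.8582 -0.3201  0.4014  0.0802]
 [-0.5133  0.5246 -0.6792  0.7984]
 [ 0.0068 -0.7889 -0.6145  0.7805]
 [ 0.      0.      0.      1.    ]]
wrist [[290.0693   0.     317.6104]
 [  0.     290.0693 202.4469]
 [  0.       0.       1.    ]] [[ 0.2499 -0.923  -0.2926  0.2249]
 [-0.9683 -0.2384 -0.0751 -0.5617]
 [-0.0005  0.3021 -0.9533  0.3725]
 [ 0.      0.      0.      1.    ]]
```

View pics/scene0.png

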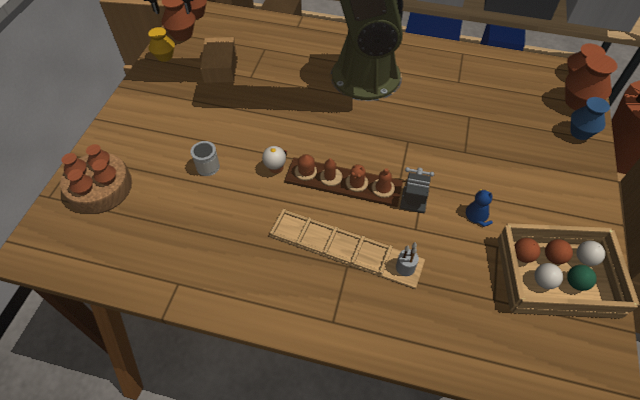

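View pics/side0.png

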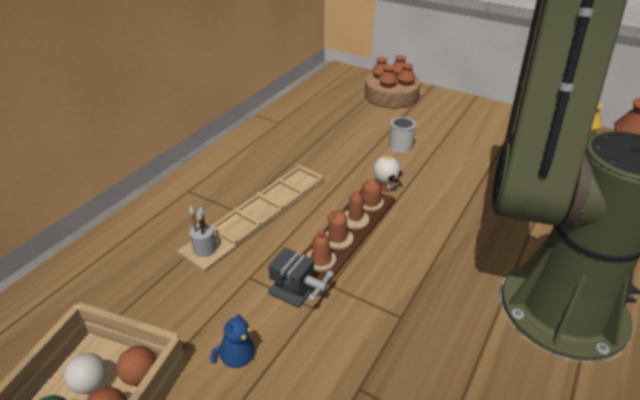

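The scene view shows the row from the vise (415,188) to the skull (274,158), with the rack in front at (275–390, 215–265) and the jar at (407,262). I'll enlarge both for pixel picks.

Run:
```python
import cv2
a=cv2.imread('pics/scene0.png')[140:290,255:445]
cv2.imwrite('pics/sc.png',cv2.resize(a,None,fx=4,fy=4,interpolation=cv2.INTER_CUBIC))
b=cv2.imread('pics/side0.png')[150:310,170:410]
cv2.imwrite('pics/sd.png',cv2.resize(b,None,fx=3.3,fy=3.3,interpolation=cv2.INTER_CUBIC))
```

```text
(no output)
```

View pics/sc.png

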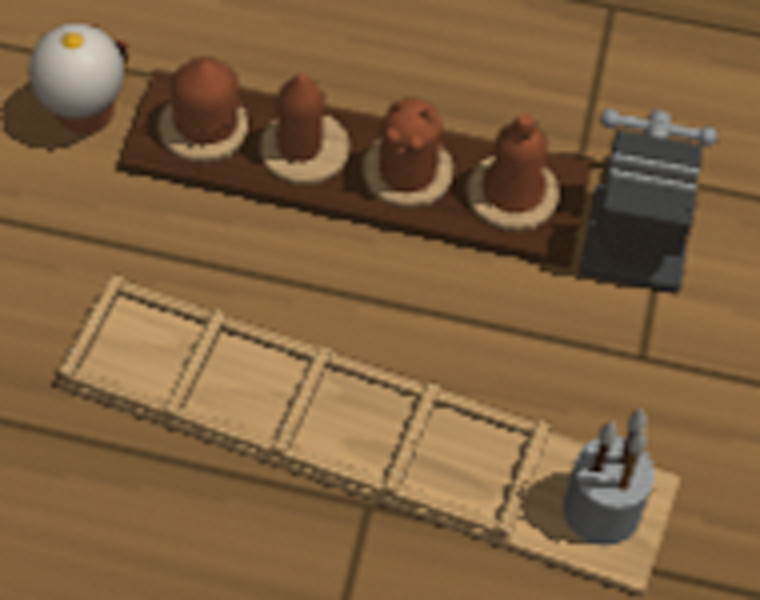

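View pics/sd.png

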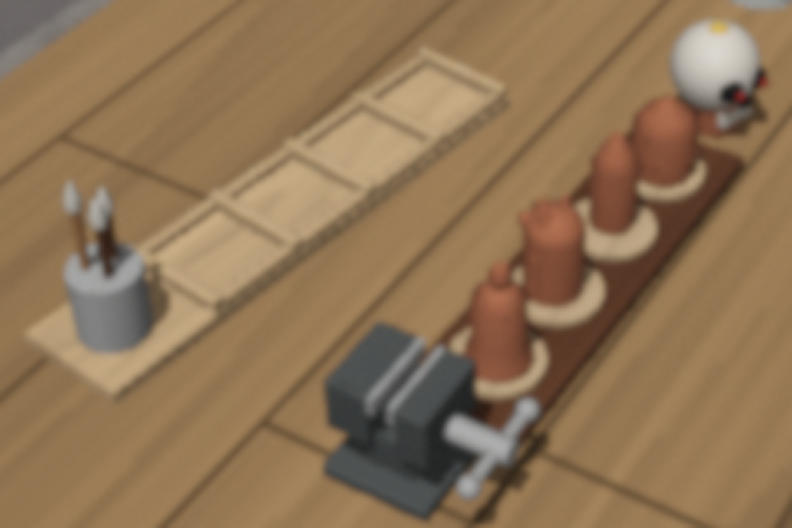

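From the vise the order is bell, owl, slim top, stout top. The rack is empty, and the jar is on the same side as the vise.

```bash
cat > h.py <<'E'
import numpy as np, cv2
from plant import read_state, cams, job, manip
from scipy.spatial.transform import Rotation as R
np.set_printoptions(precision=4,suppress=True)
def cast(P,uv,z):
    K=np.array(P['camera_matrix']);T=np.array(P['pose'])
    d=(T[:3,:3]@np.linalg.inv(K)@np.c_[np.atleast_2d(uv),np.ones(len(np.atleast_2d(uv)))].T).T
    z=np.broadcast_to(z,len(d))
    return T[:3,3]+d*((z-T[2,3])/d[:,2])[:,None]
def linefit(pts,off):
    """points at offsets along a line -> origin, direction, residual"""
    A=np.c_[np.ones(len(off)),off];c=np.linalg.lstsq(A,pts[:,:2],rcond=None)[0]
    return c[0],c[1],pts[:,:2]-A@c
def proj(P,X):
    K=np.array(P['camera_matrix']);T=np.linalg.inv(np.array(P['pose']))
    c=T[:3,:3]@np.atleast_2d(X).T+T[:3,3:];u=K@c;return (u[:2]/u[2]).T
E
python3 - <<'E'
from h import *
S=cams.camera_params('scene');D=cams.camera_params('side')
s=lambda a:np.array(a)/4+[255,140]-.375
d=lambda a:np.array(a)/3.3+[170,150]-.35
off=np.array([-.152,-.076,0,.076,.152])
for P,uv in((S,s([(90,329),(193,363),(301,401),(411,439),(522,480)])),(D,d([(464,72),(394,118),(328,167),(252,220),(181,280)]))):
    o,v,r=linefit(cast(P,uv,.022),off);print('rack',o,np.linalg.norm(v),np.degrees(np.arctan2(v[1],v[0])),abs(r).max())
# tips stout slim bell ; 
zt=np.array([.088,.102,.102]);to=np.array([-.114,-.038,.114])
for P,uv in((S,s([(206,61),(301,78),(526,119)])),(D,d([(666,98),(617,138),(501,265)]))):
    c=cast(P,uv,zt);o,v,r=linefit(c,to);print('row',o,np.linalg.norm(v),np.degrees(np.arctan2(v[1],v[0])),c[:,:2].ravel(),abs(r).max())
# bats: left/right extremes -> centres
c=cast(S,s([(203,121),(305,145),(408,167),(513,188)]),.024);print(c)
print(linefit(c,np.array([-.114,-.038,.038,.114])))
E
```

```text
rack [0.6747 0.0388] 0.9978295774532588 82.53206434078757 0.0008781855580719533
rack [0.6661 0.0446] 0.9965142014980779 83.2726283576655 0.003223147764413792
row [0.4699 0.0287] 0.9891959266410397 88.84540968253505 [ 0.4644 -0.082   0.4739 -0.012   0.4705  0.1425] 0.00482720099059486
row [0.4604 0.0362] 0.9757559475468839 89.57554669754482 [ 0.4598 -0.0753  0.4599 -0.0004  0.4613  0.1473] 0.0004270565432572428
[[ 0.4675 -0.085   0.024 ]
 [ 0.4702 -0.0086  0.024 ]
 [ 0.471   0.0667  0.024 ]
 [ 0.4705  0.142   0.024 ]]
(array([0.4698, 0.0288]), array([0.0128, 0.9951]), array([[-0.0008, -0.0003],
       [ 0.0009,  0.0004],
       [ 0.0007,  0.0001],
       [-0.0008, -0.0002]]))
```

```bash
cat >> h.py <<'E'
def Rt(s=None):
    q=np.array((s or read_state())['tcp_rot']);return R.from_quat(np.r_[q[1:],q[0]])
def go(target,jaw):
    """travel (cm) and rotation vector, tool frame, to target with x down and tool y = jaw*world x"""
    s=read_state();r=Rt(s);y=np.array([jaw,0,0.]);x=np.array([0,0,-1.])
    G=R.from_matrix(np.c_[x,y,np.cross(x,y)])
    print('t',s['time'],'q',np.array(s['q']),'tcp',np.array(s['ee_pos']),'f',np.linalg.norm(s['force']),'w',s['grip_width'])
    print('travel cur axes',r.inv().apply(np.array(target)-s['ee_pos'])*100,'| goal axes',G.inv().apply(np.array(target)-s['ee_pos'])*100,'rot',(r.inv()*G).as_rotvec())
E
python3 - <<'E'
from h import *
print(Rt().as_matrix())
for j in(1,-1): go([.45,.03,.30],j)
P=cams.camera_params('wrist');T=np.array(P['pose']);s=read_state()
print(Rt().inv().apply(T[:3,3]-s['ee_pos']),Rt().inv().as_matrix()@T[:3,:3])
E
```

```text
[[-0.0004  0.2501 -0.9682]
 [ 0.0014 -0.9682 -0.2501]
 [-1.     -0.0014  0.    ]]
t 0.15 q [-1.318   0.3141 -0.0479  1.2102 -0.      1.5708] tcp [ 0.15   -0.5805  0.2306] f 0.7815695605954535 w 0.08550047225090149
travel cur axes [ -6.8684 -51.6143 -44.3174] | goal axes [ -6.9403  30.0033 -61.0481] rot [-1.318  -0.0009  0.0012]
t 0.15 q [-1.318   0.3141 -0.0479  1.2102 -0.      1.5708] tcp [ 0.15   -0.5805  0.2306] f 0.7815695605954535 w 0.08550047225090149
travel cur axes [ -6.8684 -51.6143 -44.3174] | goal axes [ -6.9403 -30.0033  61.0481] rot [1.8236 0.0013 0.001 ]
[-0.142   0.0004 -0.0772] [[-0.0011 -0.3021  0.9533]
 [ 1.     -0.0005  0.001 ]
 [ 0.0002  0.9533  0.3021]]
```

>>> {"fn": "step_arm", "kwargs": {
  "commands": [
    {"travel": [-1,-1,-6],"rotation": [-0.11,0,0],"fingers": 8.5},
    {"travel": [-1,-1,-6],"rotation": [-0.11,0,0],"fingers": 8.5},
    {"travel": [-1,-1,-6],"rotation": [-0.11,0,0],"fingers": 8.5},
    {"travel": [-1,-1,-6],"rotation": [-0.11,0,0],"fingers": 8.5},
    {"travel": [-1,-1,-6],"rotation": [-0.11,0,0],"fingers": 8.5},
    {"travel": [-1,-1,-6],"rotation": [-0.11,0,0],"fingers": 8.5},
    {"travel": [-1,-1,-6],"rotation": [-0.11,0,0],"fingers": 8.5},
    {"travel": [0,-1,-6],"rotation": [-0.11,0,0],"fingers": 8.5},
    {"travel": [0,-1,-6],"rotation": [-0.11,0,0],"fingers": 8.5},
    {"travel": [0,-1,-6],"rotation": [-0.11,0,0],"fingers": 8.5},
    {"travel": [0,-1,-6],"rotation": [-0.11,0,0],"fingers": 8.5},
    {"travel": [0,-1,-5],"rotation": [-0.11,0,0],"fingers": 8.5}
  ],
  "force": 40
}}

```text
time: 1.65
ee_pos: [0.4993, 0.0023, 0.2991]
tcp_rot: [0.508, 0.491, 0.511, -0.49]
force: [0.4, -0.2, -0.5]
grip_width: 0.0851
```

```bash
python3 -c "
from h import *
go([.53,.07,.32],1)"
```

```text
t 1.65 q [ 0.0015  0.1049 -0.1536  1.3139  0.0048  1.5348] tcp [0.4993 0.0023 0.2991] f 0.6662961677574601 w 0.08509343406866501
travel cur axes [-2.0658  3.3141 -6.6569] | goal axes [-2.0933  3.0654 -6.7666] rot [ 0.0375 -0.0048  0.0015]
```

>>> {"fn": "step_arm", "kwargs": {
  "commands": [
    {"travel": [-1,1.7,-3.3],"rotation": [0.037,-0.005,0.001],"fingers": 8.5},
    {"travel": [-1,1.5,-3.4],"rotation": [0,0,0],"fingers": 8.5},
    {"travel": [0,0,0],"rotation": [0,0,0],"fingers": 8.5}
  ]
}}

```text
time: 2.02
ee_pos: [0.529, 0.0758, 0.319]
tcp_rot: [0.501, 0.498, 0.502, -0.499]
force: [-0.2, -0.1, -0.4]
grip_width: 0.0854
```

```bash
python3 -c "
from h import *
import pickle
go([.53,.07,.32],1)
P=cams.camera_params('wrist');im=cams.read_camera('wrist')[:,:,::-1]
pickle.dump(P,open('w1.pkl','wb'));cv2.imwrite('pics/w1.png',im);cv2.imwrite('pics/w1b.png',cv2.resize(im[:, 130:530],None,fx=1.5,fy=1.5,interpolation=cv2.INTER_CUBIC))"
```

```text
t 2.025 q [ 0.1422  0.1703 -0.033   1.3695  0.0001  1.7066] tcp [0.529  0.0758 0.319 ] f 0.432993078876798 w 0.0853513962956002
travel cur axes [-0.0996  0.0941  0.5773] | goal axes [-0.0995  0.098   0.5766] rot [0.0064 0.0001 0.002 ]
```

View pics/w1b.png

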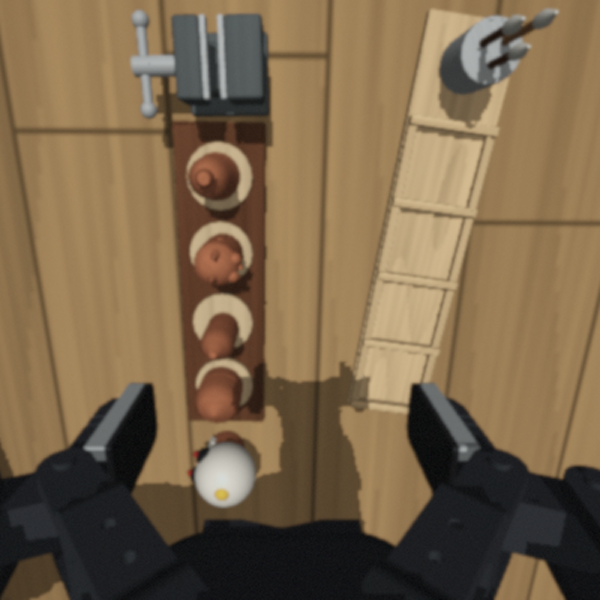

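The wrist view shows all four bats (centres near 220, 176/253/323/387), the rack dividers (454,128)…(402,346), the skull at (224,470) and the vise on top.

Run:
```python
from h import *
import pickle
P=pickle.load(open('w1.pkl','rb'))
w=lambda a:np.array(a,float)/1.5+[130,0]-.17
o,v,r=linefit(cast(P,w([(454,128),(434,209),(418,282),(402,346)]),.022),np.array([.152,.076,0,-.076]))
print('rack',o,np.linalg.norm(v),np.degrees(np.arctan2(v[1],v[0])),abs(r).max())
top=cast(P,w([(219.5,141.5),(221,221),(222.5,294),(223.5,360)]),.024)-[0,.032,0]
print(top)
off=np.array([.114,.038,-.038,-.114]);print(linefit(top,off))
# refined: light-wood mask inside board, least-squares circle on ground plane
im=cv2.imread('pics/w1.png');hsv=cv2.cvtColor(im,cv2.COLOR_BGR2HSV)
m=((hsv[...,2]>135)&(hsv[...,1]<140)).astype(np.uint8);m[:, :250]=0;m[:,304:]=0
n,lab,st,ce=cv2.connectedComponentsWithStats(m)
for i in range(1,n):
    if st[i,4]>60: print(st[i],ce[i])
```

```text
rack [0.6702 0.0389] 0.9803872536924884 82.69659275567146 0.0009592006994361829
[[ 0.4694  0.1418  0.024 ]
 [ 0.4681  0.0677  0.024 ]
 [ 0.467  -0.0079  0.024 ]
 [ 0.4654 -0.0835  0.024 ]]
(array([0.4675, 0.0295]), array([0.0173, 0.9889]), array([[-0.    , -0.0004],
       [-0.    ,  0.0006],
       [ 0.0001,  0.0001],
       [-0.0001, -0.0003]]))
[ 250    0   54   65 1001] [273.8841  18.3477]
[254  95  44  39 543] [280.5801 108.5727]
[256 148  42  30 510] [275.9765 159.402 ]
[258 196  40  32 691] [277.919  208.9754]
[250 222   7 102 398] [251.9196 286.2563]
[260 239  36  20 244] [277.1885 245.8607]
[258 281  46  22 545] [280.3266 287.5853]
[ 260  298   38   40 1142] [278.9194 317.3932]
```

>>> {"fn": "step_arm", "kwargs": {
  "commands": [
    {"travel": [4,-3,-3.4],"rotation": [0.006,0,0.002],"fingers": 8.5},
    {"travel": [4,-3,-3.4],"rotation": [0,0,0],"fingers": 8.5},
    {"travel": [4,0,0],"rotation": [0,0,0],"fingers": 8.5},
    {"travel": [4,0,0],"rotation": [0,0,0],"fingers": 8.5},
    {"travel": [0,0,0],"rotation": [0,0,0],"fingers": 8.5}
  ]
}}

```text
time: 2.7
ee_pos: [0.4645, 0.1383, 0.1533]
tcp_rot: [-0.499, -0.5, -0.498, 0.503]
force: [-0.7, 0.3, -0.4]
grip_width: 0.0848
```

```bash
python3 -c "
from h import *
go([.470,.143,.040],1)
im=cams.read_camera('wrist')[:,:,::-1];cv2.imwrite('pics/w2.png',im)"
```

```text
t 2.7 q [ 0.2914  0.149  -0.4409  0.9836 -0.0028  1.8693] tcp [0.4645 0.1383 0.1533] f 0.8283533863052523 w 0.0847674578063591
travel cur axes [11.3281  0.5688 -0.5119] | goal axes [11.3308  0.552  -0.468 ] rot [-0.0072  0.0035  0.0018]
```

View pics/w2.png

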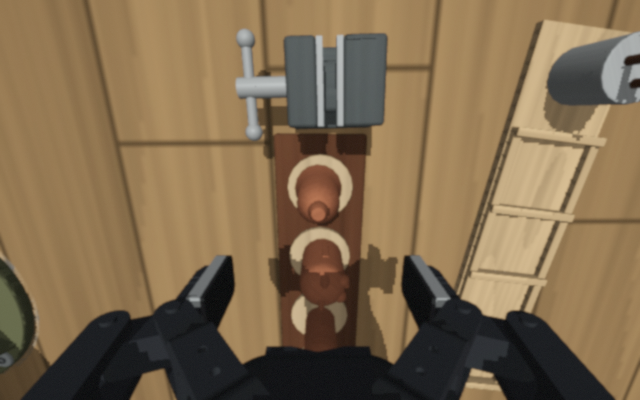

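The bell's knob is at (318,214) and its bat spans 288–352 with its top edge at row 155.

Run:
```python
from h import *
P=cams.camera_params('wrist')
print('knob',cast(P,[(318,213)],.100),'bat',cast(P,[(320,155)],.024)-[0,.032,0])
print('owl/slim bat',cast(P,[(320.5,227),(320,293)],.024)-[0,.032,0])
# dividers d5,d4,d3 midpoints
o,v,r=linefit(cast(P,[(559,137),(533,214),(508,279)],.022),np.array([.152,.076,0]))
print('rack',o,np.linalg.norm(v),np.degrees(np.arctan2(v[1],v[0])),abs(r).max())
```

```text
knob [[0.4665 0.1448 0.1   ]] bat [[0.4689 0.1432 0.024 ]]
owl/slim bat [[ 0.469   0.0702  0.024 ]
 [ 0.4681 -0.0081  0.024 ]]
rack [0.6735 0.0384] 1.0025867619926698 83.14407543019668 0.0010816772209234493
```

>>> {"fn": "step_arm", "kwargs": {
  "commands": [
    {"travel": [4.5,0.45,-0.47],"rotation": [-0.007,0.003,0.002],"fingers": 8.5},
    {"travel": [4.5,0,0],"rotation": [0,0,0],"fingers": 8.5},
    {"travel": [1.8,0,0],"rotation": [0,0,0],"fingers": 8.5},
    {"travel": [0,0,0],"rotation": [0,0,0],"fingers": 8.5}
  ],
  "force": 40
}}

```text
time: 3.25
ee_pos: [0.4797, 0.143, 0.0534]
tcp_rot: [0.502, 0.506, 0.496, -0.496]
force: [-0.3, 0.3, -0.2]
grip_width: 0.0852
```

```bash
python3 -c "
from h import *
go([.469,.143,.040],1)"
```

```text
t 3.25 q [ 0.2905  0.2635 -0.5548  0.7352 -0.0013  1.8659] tcp [0.4797 0.143  0.0534] f 0.5223868179270105 w 0.08521096523647488
travel cur axes [ 1.3219 -1.0882  0.0055] | goal axes [ 1.3401 -1.0657 -0.0044] rot [-0.0046 -0.0037 -0.0169]
```

>>> {"fn": "step_arm", "kwargs": {
  "commands": [
    {"travel": [1.3,-1.07,0],"rotation": [-0.005,-0.004,-0.017],"fingers": 8.5},
    {"travel": [0,0,0],"rotation": [0,0,0],"fingers": 8.5}
  ]
}}

```text
time: 3.5
ee_pos: [0.471, 0.1432, 0.0425]
tcp_rot: [0.501, 0.501, 0.499, -0.499]
force: [0.4, 0.5, -0.9]
grip_width: 0.0852
```

```bash
python3 -c "
from h import *
go([.469,.143,.040],1)"
```

```text
t 3.5 q [ 0.2953  0.2747 -0.5699  0.7232 -0.0002  1.8663] tcp [0.471  0.1432 0.0425] f 1.0923357403413831 w 0.08515645309543979
travel cur axes [ 0.2504 -0.205   0.0222] | goal axes [ 0.251  -0.2043  0.022 ] rot [-0.0002 -0.0007 -0.003 ]
```

>>> {"fn": "step_arm", "kwargs": {
  "commands": [
    {"travel": [0.25,-0.2,0],"rotation": [0,0,-0.003],"fingers": 8.5},
    {"travel": [0,0,0],"rotation": [0,0,0],"fingers": 2},
    {"travel": [0,0,0],"rotation": [0,0,0],"fingers": 2},
    {"travel": [0,0,0],"rotation": [0,0,0],"fingers": 2},
    {"travel": [0,0,0],"rotation": [0,0,0],"fingers": 2},
    {"travel": [0,0,0],"rotation": [0,0,0],"fingers": 2}
  ],
  "force": 40
}}

```text
time: 4.25
ee_pos: [0.4704, 0.1438, 0.0418]
tcp_rot: [0.5, 0.501, 0.5, -0.499]
force: [-0.0, -0.5, -0.7]
grip_width: 0.0349
```

```bash
python3 -c "
from h import *
go([.687,.152,.140],1)"
```

```text
t 4.25 q [ 0.2962  0.2748 -0.5718  0.7211  0.0008  1.8669] tcp [0.4704 0.1438 0.0418] f 0.8140959564020895 w 0.0348847112500448
travel cur axes [-9.7605 21.691  -0.8325] | goal axes [-9.8216 21.6639 -0.8187] rot [ 0.0001 -0.0016 -0.0028]
```

Gripped at 34.9 mm. The camera would hang over the brush jar when placing there, so I'll lift and flip the wrist half a turn.

>>> {"fn": "step_arm", "kwargs": {
  "commands": [
    {"travel": [-3,0,0],"rotation": [0,0,0],"fingers": 2},
    {"travel": [-4,0,0],"rotation": [0,0,0],"fingers": 2},
    {"travel": [-4,0,0],"rotation": [0,0,0],"fingers": 2},
    {"travel": [0,0,0],"rotation": [-0.18,0,0],"fingers": 2},
    {"travel": [0,0,0],"rotation": [-0.18,0,0],"fingers": 2},
    {"travel": [0,0,0],"rotation": [-0.18,0,0],"fingers": 2},
    {"travel": [0,0,0],"rotation": [-0.18,0,0],"fingers": 2},
    {"travel": [0,0,0],"rotation": [-0.18,0,0],"fingers": 2},
    {"travel": [0,0,0],"rotation": [-0.18,0,0],"fingers": 2},
    {"travel": [0,0,0],"rotation": [-0.18,0,0],"fingers": 2},
    {"travel": [0,0,0],"rotation": [-0.18,0,0],"fingers": 2},
    {"travel": [0,0,0],"rotation": [-0.18,0,0],"fingers": 2}
  ]
}}

```text
time: 5.75
ee_pos: [0.4677, 0.1427, 0.1528]
tcp_rot: [0.705, -0.036, 0.707, 0.036]
force: [0.1, -0.4, -0.4]
grip_width: 0.0348
```

```bash
python3 -c "
from h import *
go([.687,.152,.140],-1)"
```

```text
t 5.75 q [ 0.2959  0.1568 -0.4328  0.9834  0.0004  0.1932] tcp [0.4677 0.1427 0.1528] f 0.6032248358885552 w 0.03477506606317325
travel cur axes [ 1.2356 -1.3211 21.9131] | goal axes [  1.2838 -21.9304   0.9308] rot [-1.4682 -0.0018 -0.0016]
```

>>> {"fn": "step_arm", "kwargs": {
  "commands": [
    {"travel": [0,0,0],"rotation": [-0.182,0,0],"fingers": 2},
    {"travel": [0,0,0],"rotation": [-0.182,0,0],"fingers": 2},
    {"travel": [0,0,0],"rotation": [-0.182,0,0],"fingers": 2},
    {"travel": [0,0,0],"rotation": [-0.182,0,0],"fingers": 2},
    {"travel": [0,0,0],"rotation": [-0.182,0,0],"fingers": 2},
    {"travel": [0,0,0],"rotation": [-0.182,0,0],"fingers": 2},
    {"travel": [0,0,0],"rotation": [-0.182,0,0],"fingers": 2},
    {"travel": [0,0,0],"rotation": [-0.182,0,0],"fingers": 2},
    {"travel": [0,-5,0.2],"rotation": [0,0,0],"fingers": 2},
    {"travel": [0,-5,0.2],"rotation": [0,0,0],"fingers": 2},
    {"travel": [0,-5,0.2],"rotation": [0,0,0],"fingers": 2},
    {"travel": [0,-5,0.2],"rotation": [0,0,0],"fingers": 2}
  ]
}}

```text
time: 7.25
ee_pos: [0.666, 0.1566, 0.1476]
tcp_rot: [0.488, -0.507, 0.494, 0.511]
force: [0.0, -0.2, -0.3]
grip_width: 0.0345
```

```bash
python3 -c "
from h import *
go([.687,.152,.030],-1)
im=cams.read_camera('wrist')[:,:,::-1];cv2.imwrite('pics/w3.png',im)"
```

```text
t 7.25 q [ 0.2309  0.5211  0.0686  1.1292 -0.0001 -1.375 ] tcp [0.666  0.1566 0.1476] f 0.3263941990780078 w 0.034521311000193136
travel cur axes [11.7342 -2.2091 -0.5047] | goal axes [11.756  -2.1011 -0.4569] rot [ 0.0352 -0.0024 -0.0106]
```

View pics/w3.png

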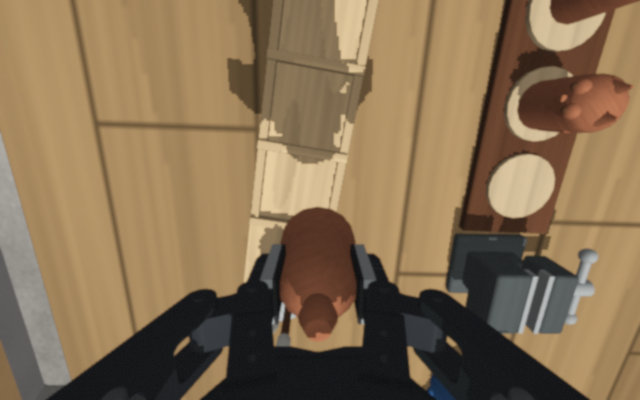

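The picture shows dividers at about (303,146) and (318,62), and the bell is held well over the jar-end bay.

Run:
```python
from h import *
P=cams.camera_params('wrist')
c=cast(P,[(303,146),(318,62)],.022);print(c)
u=np.array([np.cos(np.radians(82.8)),np.sin(np.radians(82.8))])
for k in(0,-.076): print('pred',np.array([.672,.0385])+u*k)
```

```text
[[0.6862 0.1096 0.022 ]
 [0.675  0.0399 0.022 ]]
pred [0.672  0.0385]
pred [ 0.6625 -0.0369]
```

>>> {"fn": "step_arm", "kwargs": {
  "commands": [
    {"travel": [0,-2.3,-0.6],"rotation": [0.035,-0.002,-0.01],"fingers": 2},
    {"travel": [4,0,0],"rotation": [0,0,0],"fingers": 2},
    {"travel": [3.5,0,0],"rotation": [0,0,0],"fingers": 2},
    {"travel": [0,0,0],"rotation": [0,0,0],"fingers": 2}
  ]
}}

```text
time: 7.8
ee_pos: [0.697, 0.151, 0.0658]
tcp_rot: [0.501, -0.5, 0.501, 0.499]
force: [-0.8, -0.5, -1.1]
grip_width: 0.0347
```

```bash
python3 -c "
from h import *
go([.688,.151,.030],-1)"
```

```text
t 7.8 q [ 0.2139  0.6193  0.0379  0.9886 -0.0012 -1.3542] tcp [0.697  0.151  0.0658] f 1.4196954986511534 w 0.034665227323642626
travel cur axes [3.5747 0.9017 0.0033] | goal axes [3.5757 0.8977 0.0025] rot [-0.0028 -0.0009  0.0011]
```

>>> {"fn": "step_arm", "kwargs": {
  "commands": [
    {"travel": [1.5,0.9,0],"rotation": [-0.003,0,0],"fingers": 2},
    {"travel": [1.4,0,0],"rotation": [0,0,0],"fingers": 2},
    {"travel": [0,0,0],"rotation": [0,0,0],"fingers": 2}
  ]
}}

```text
time: 8.18
ee_pos: [0.6895, 0.1514, 0.0394]
tcp_rot: [-0.501, 0.501, -0.499, -0.499]
force: [-0.5, -0.3, -1.1]
grip_width: 0.0347
```

```bash
python3 -c "
from h import *
go([.688,.151,.028],-1)"
```

```text
t 8.175 q [ 0.2167  0.6257 -0.0159  0.9249 -0.0012 -1.3544] tcp [0.6895 0.1514 0.0394] f 1.2904352131360715 w 0.034704516530357526
travel cur axes [ 1.1405  0.1592 -0.0424] | goal axes [ 1.1412  0.1541 -0.0428] rot [ 0.0004 -0.0003  0.0045]
```

Lower gently, watching the force.

>>> {"fn": "step_arm", "kwargs": {
  "commands": [
    {"travel": [0.7,0.15,0],"rotation": [0,0,0.004],"fingers": 2},
    {"travel": [0.3,0,0],"rotation": [0,0,0],"fingers": 2},
    {"travel": [0,0,0],"rotation": [0,0,0],"fingers": 2}
  ]
}}

```text
time: 8.55
ee_pos: [0.6907, 0.152, 0.0348]
tcp_rot: [0.502, -0.501, 0.498, 0.499]
force: [0.5, -0.3, -1.0]
grip_width: 0.0345
```

```bash
python3 -c "
from h import *
print(read_state()['force'])
go([.688,.151,.028],-1)"
```

```text
[ 0.4849 -0.2587 -1.0128]
t 8.55 q [ 0.2167  0.6307 -0.0187  0.9154 -0.0002 -1.3544] tcp [0.6907 0.152  0.0348] f 1.152318385967233 w 0.03447947300750954
travel cur axes [ 0.6803  0.2775 -0.1003] | goal axes [ 0.682   0.2735 -0.0996] rot [0.0003 0.0011 0.0059]
```

>>> {"fn": "step_arm", "kwargs": {
  "commands": [
    {"travel": [0.6,0.25,-0.1],"rotation": [0,0,0.005],"fingers": 2},
    {"travel": [0.3,0,0],"rotation": [0,0,0],"fingers": 2},
    {"travel": [0.1,0,0],"rotation": [0,0,0],"fingers": 2}
  ]
}}

```text
time: 8.93
ee_pos: [0.6922, 0.1522, 0.0338]
tcp_rot: [0.503, -0.502, 0.496, 0.499]
force: [0.5, -0.6, -1.7]
grip_width: 0.035
```

```bash
python3 -c "
from h import *
print(read_state()['force'])
go([.688,.151,.028],-1)"
```

```text
[ 0.5051 -0.5636 -1.694 ]
t 8.925 q [ 0.2157  0.6305 -0.0217  0.9081  0.0017 -1.3558] tcp [0.6922 0.1522 0.0338] f 1.8553902063234384 w 0.035024714681770076
travel cur axes [ 0.5753  0.4223 -0.1241] | goal axes [ 0.58    0.4165 -0.1221] rot [0.0007 0.004  0.0099]
```

```bash
python3 -c "
from h import *
s=read_state();print(s['force'],s['ft_torque'],s['joint_efforts'])
im=cams.read_camera('side')[150:300,140:380,::-1];b=cams.read_camera('wrist')[200:400,220:420,::-1]
r=lambda a,f:cv2.resize(a,None,fx=f,fy=f,interpolation=cv2.INTER_CUBIC)
a=r(im,3.3);b=r(b,2.475);c=r(cams.read_camera('scene')[200:290,330:440,::-1],495/110)
cv2.imwrite('pics/p4.png',r(a,1));d=np.zeros((1000,792,3),np.uint8)
h=np.hstack([r(b,.8),r(c,.8)]);h=h[:,:792] if False else np.hstack([cv2.resize(b,(396,396)),cv2.resize(c,(396,324)) if False else cv2.copyMakeBorder(cv2.resize(c,(396,324)),0,72,0,0,0)])
cv2.imwrite('pics/p4b.png',h)"
```

```text
[ 0.5051 -0.5636 -1.694 ] [ 0.0154  0.0219 -0.0069] [  0.1807 -69.7009  31.3216  -0.1067   0.0677  -0.0009]Traceback (most recent call last):
  File "<string>", line 8, in <module>
    h=np.hstack([r(b,.8),r(c,.8)]);h=h[:,:792] if False else np.hstack([cv2.resize(b,(396,396)),cv2.resize(c,(396,324)) if False else cv2.copyMakeBorder(cv2.resize(c,(396,324)),0,72,0,0,0)])
    return _nx.concatenate(arrs, 1, dtype=dtype, casting=casting)
           ~~~~~~~~~~~~~~~^^^^^^^^^^^^^^^^^^^^^^^^^^^^^^^^^^^^^^^
ValueError: all the input array dimensions except for the concatenation axis must match exactly, but along dimension 0, the array at index 0 has size 396 and the array at index 1 has size 324
```

View pics/p4.png

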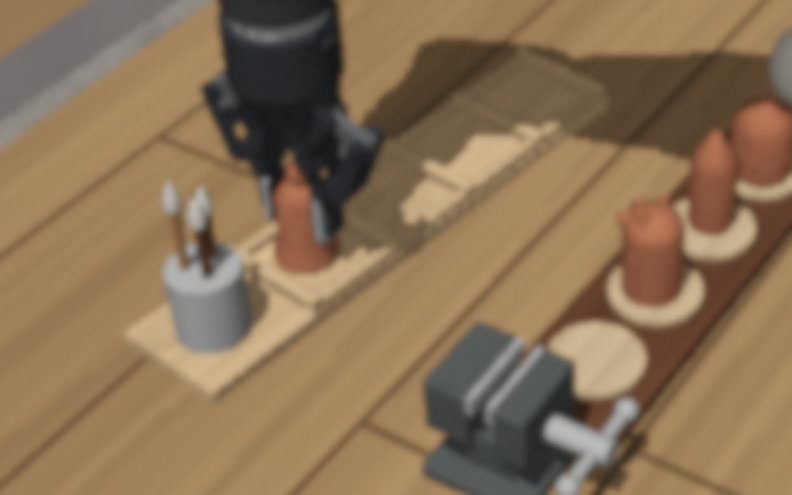

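The bell hangs just above the bay floor, inside the bay (foot at about (304,265)). Small rows under-reach, so I'll use one firmer row at a time.

>>> {"fn": "step_arm", "kwargs": {
  "commands": [
    {"travel": [0.8,0.5,-0.1],"rotation": [0,0.004,0.012],"fingers": 2}
  ]
}}

```text
time: 9.2
ee_pos: [0.6924, 0.1525, 0.0333]
tcp_rot: [0.503, -0.502, 0.497, 0.499]
force: [-6.4, -2.4, 47.3]
grip_width: 0.035
```

```bash
python3 -c "
from h import *
print(read_state()['force'])
go([.688,.151,.028],-1)"
```

```text
[-6.3697 -2.4237 47.2864]
t 9.2 q [ 0.2165  0.6327 -0.0189  0.9102  0.0006 -1.3551] tcp [0.6924 0.1525 0.0333] f 47.774975111351665 w 0.03501470236413049
travel cur axes [ 0.5272  0.449  -0.1477] | goal axes [ 0.5315  0.4443 -0.1468] rot [0.0008 0.0025 0.0086]
```

Contact at 47 N, higher than I expected; I'll back off slightly and look before releasing.

>>> {"fn": "step_arm", "kwargs": {
  "commands": [
    {"travel": [-0.1,0.2,-0.1],"rotation": [0,0.003,0.009],"fingers": 2}
  ]
}}

```text
time: 9.32
ee_pos: [0.692, 0.1518, 0.0362]
tcp_rot: [-0.501, 0.501, -0.499, -0.5]
force: [-0.1, -0.1, -1.9]
grip_width: 0.0346
```

```bash
python3 -c "
from h import *
print(read_state()['force'])
go([.688,.151,.028],-1)
b=cams.read_camera('wrist')[200:400,220:420,::-1]
c=cams.read_camera('scene')[200:290,330:440,::-1]
r=lambda a:cv2.resize(a,(395,395),interpolation=cv2.INTER_CUBIC)
cv2.imwrite('pics/p5.png',np.hstack([r(b),cv2.resize(c,(395,395),interpolation=cv2.INTER_CUBIC)]))"
```

```text
[-0.1385 -0.0642 -1.8782]
t 9.325 q [ 0.2162  0.6339 -0.0095  0.9245 -0.0004 -1.3555] tcp [0.692  0.1518 0.0362] f 1.884356081463165 w 0.034625011011715195
travel cur axes [ 0.8185  0.398  -0.082 ] | goal axes [ 0.8197  0.3956 -0.0822] rot [0.0009 0.0002 0.0029]
```

View pics/p5.png

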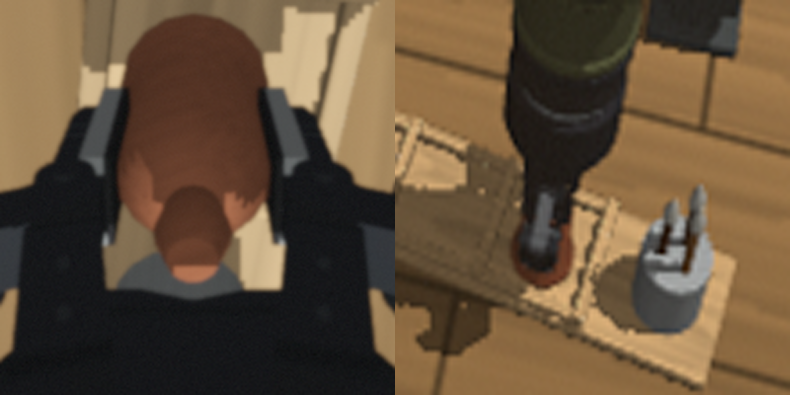

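The bell stands in the right bay, but its foot looks close to the front lip. I'll compare the two in world coordinates.

Run:
```python
from h import *
S=cams.camera_params('scene')
s=lambda a:np.array(a)/4+[255,140]-.375
e=cast(S,s([(541,427),(503,533),(432,390),(390,487)]),.022)
print('d5,d4 ends',e[:,:2], 'mid',e[:,:2].mean(0),'len',np.linalg.norm(e[0]-e[1]),np.linalg.norm(e[2]-e[3]))
f=cast(S,[(371,265.4)],.017);print('foot front',f)
l=cast(S,[(330+(512-395)/3.59,256),(330+(575-395)/3.59,256)],.017);print('foot lr',l)
```

```text
d5,d4 ends [[0.6541 0.1941]
 [0.735  0.1841]
 [0.6447 0.1201]
 [0.7212 0.1088]] mid [0.6888 0.1518] len 0.08145024100435334 0.07737633781866762
foot front [[0.7178 0.1573 0.017 ]]
foot lr [[0.6967 0.1312 0.017 ]
 [0.6854 0.1748 0.017 ]]
```

>>> {"fn": "step_arm", "kwargs": {
  "commands": [
    {"travel": [-0.6,0.4,-0.1],"rotation": [0,0,0.003],"fingers": 2},
    {"travel": [0,0.7,0],"rotation": [0,0,0.002],"fingers": 2},
    {"travel": [0,0,0],"rotation": [0,0,0],"fingers": 2}
  ]
}}

```text
time: 9.8
ee_pos: [0.6776, 0.1501, 0.0382]
tcp_rot: [0.497, -0.498, 0.502, 0.502]
force: [0.2, 0.4, -1.7]
grip_width: 0.0345
```

```bash
python3 -c "
from h import *
print(read_state()['force'])
go([.685,.151,.030],-1)"
```

```text
[ 0.2411  0.3943 -1.6691]
t 9.8 q [ 0.2176  0.6167 -0.035   0.9279  0.0009 -1.3539] tcp [0.6776 0.1501 0.0382] f 1.731914535160041 w 0.03451927049891624
travel cur axes [ 0.8139 -0.7472  0.088 ] | goal axes [ 0.8204 -0.74    0.0877] rot [ 0.0007 -0.001  -0.0087]
```

>>> {"fn": "step_arm", "kwargs": {
  "commands": [
    {"travel": [0.4,-0.7,0],"rotation": [0,0,-0.009],"fingers": 2}
  ]
}}

```text
time: 9.93
ee_pos: [0.6846, 0.1501, 0.0339]
tcp_rot: [-0.5, 0.501, -0.5, -0.5]
force: [0.2, -0.1, -1.1]
grip_width: 0.0349
```

```bash
python3 -c "
from h import *
print(read_state()['force'])
go([.685,.151,.030],-1)"
```

```text
[ 0.2204 -0.116  -1.0622]
t 9.925 q [ 0.2165  0.6251 -0.031   0.9145 -0.0012 -1.3552] tcp [0.6846 0.1501 0.0339] f 1.0910164102529027 w 0.03488698923430064
travel cur axes [ 0.3884 -0.0429  0.0854] | goal axes [ 0.3884 -0.043   0.085 ] rot [ 0.0009 -0.0011  0.0005]
```

Single rows work accurately. Now the last few mm.

>>> {"fn": "step_arm", "kwargs": {
  "commands": [
    {"travel": [0.4,0,0],"rotation": [0,0,0],"fingers": 2}
  ]
}}

```text
time: 10.05
ee_pos: [0.685, 0.1502, 0.0332]
tcp_rot: [-0.5, 0.501, -0.499, -0.5]
force: [-16.8, -3.2, 43.1]
grip_width: 0.0347
```

```bash
python3 -c "
from h import *
print(read_state()['force'])
go([.685,.151,.028],-1)"
```

```text
[-16.8166  -3.2254  43.0885]
t 10.05 q [ 0.2164  0.6254 -0.0322  0.9116 -0.0012 -1.3554] tcp [0.685  0.1502 0.0332] f 46.36616696323262 w 0.034708236569299084
travel cur axes [0.5187 0.0044 0.0806] | goal axes [0.5188 0.0035 0.0802] rot [ 0.001  -0.0008  0.0018]
```

Contact comes at the same height at two x positions 7 mm apart. In the side view the fingertip sits about 23 mm above the foot. So this is the bay floor, and the bell sits about 5 mm lower in the grip than I assumed. Releasing.

>>> {"fn": "step_arm", "kwargs": {
  "commands": [
    {"travel": [0,0,0],"rotation": [0,0,0],"fingers": 4.5},
    {"travel": [0,0,0],"rotation": [0,0,0],"fingers": 8.5},
    {"travel": [0,0,0],"rotation": [0,0,0],"fingers": 8.5}
  ]
}}

```text
time: 10.42
ee_pos: [0.6864, 0.1502, 0.0335]
tcp_rot: [-0.501, 0.501, -0.499, -0.499]
force: [0.5, -0.1, -0.0]
grip_width: 0.0789
```

```bash
python3 -c "
from h import *
print(read_state()['force'])
go([.469,.068,.036],-1)"
```

```text
[ 0.4692 -0.0745 -0.0016]
t 10.425 q [ 0.2161  0.6256 -0.0311  0.9102 -0.0014 -1.3554] tcp [0.6864 0.1502 0.0335] f 0.4750972203961341 w 0.07891882281860692
travel cur axes [-0.3358 21.7406 -8.2067] | goal axes [-0.2521 21.7356 -8.2228] rot [ 0.0007 -0.0006  0.0041]
```

>>> {"fn": "step_arm", "kwargs": {
  "commands": [
    {"travel": [-3,0,0],"rotation": [0,0,0.004],"fingers": 8.5},
    {"travel": [-5,0,0],"rotation": [0,0,0],"fingers": 8.5},
    {"travel": [-5,0,0],"rotation": [0,0,0],"fingers": 8.5},
    {"travel": [0,5,-2],"rotation": [0,0,0],"fingers": 8.5},
    {"travel": [0,5,-2],"rotation": [0,0,0],"fingers": 8.5},
    {"travel": [0,5,-2],"rotation": [0,0,0],"fingers": 8.5},
    {"travel": [0,5,-2],"rotation": [0,0,0],"fingers": 8.5},
    {"travel": [0,1,0],"rotation": [0,0,0],"fingers": 8.5}
  ]
}}

```text
time: 11.42
ee_pos: [0.4732, 0.0684, 0.1638]
tcp_rot: [-0.5, 0.501, -0.5, -0.5]
force: [0.3, 0.2, 0.6]
grip_width: 0.085
```

```bash
python3 -c "
from h import *
go([.469,.068,.036],-1)
b=cams.read_camera('wrist')[...,::-1]
c=cams.read_camera('scene')[200:290,330:440,::-1]
d=np.hstack([cv2.resize(b,(480,300)),cv2.resize(c,(320,300),interpolation=cv2.INTER_CUBIC)])
cv2.imwrite('pics/w6.png',b);cv2.imwrite('pics/p6.png',d)"
```

```text
t 11.425 q [ 0.1444  0.1259 -0.4425  1.0017 -0.0012 -1.4274] tcp [0.4732 0.0684 0.1638] f 0.7005111551441457 w 0.08495458269829263
travel cur axes [12.7812  0.4343 -0.028 ] | goal axes [12.7816  0.4224 -0.0418] rot [ 0.001  -0.001   0.0009]
```

View pics/p6.png

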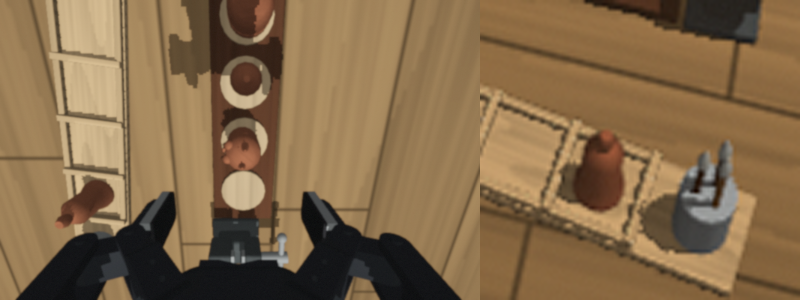

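The bell stands upright in the jar-end bay, and the owl is centred between the jaws. Descending.

>>> {"fn": "step_arm", "kwargs": {
  "commands": [
    {"travel": [4.5,0.4,0],"rotation": [0,0,0],"fingers": 8.5},
    {"travel": [4.5,0,0],"rotation": [0,0,0],"fingers": 8.5},
    {"travel": [1.5,0,0],"rotation": [0,0,0],"fingers": 8.5}
  ]
}}

```text
time: 11.9
ee_pos: [0.4814, 0.0716, 0.0592]
tcp_rot: [-0.503, 0.504, -0.495, -0.498]
force: [-0.3, 0.4, -0.4]
grip_width: 0.0852
```

```bash
python3 -c "
from h import *
go([.469,.068,.036],-1)"
```

```text
t 11.9 q [ 0.1481  0.2354 -0.5766  0.7442 -0.0007 -1.4258] tcp [0.4814 0.0716 0.0592] f 0.5792224130124388 w 0.085165012945007
travel cur axes [ 2.3048  1.2766 -0.3609] | goal axes [ 2.3235  1.2421 -0.3615] rot [0.0032 0.0015 0.0144]
```

>>> {"fn": "step_arm", "kwargs": {
  "commands": [
    {"travel": [2.1,1.3,-0.36],"rotation": [0.003,0.001,0.015],"fingers": 8.5}
  ]
}}

```text
time: 12.02
ee_pos: [0.4718, 0.0689, 0.0375]
tcp_rot: [0.501, -0.5, 0.499, 0.5]
force: [-0.0, 0.9, 0.2]
grip_width: 0.0852
```

```bash
python3 -c "
from h import *
go([.469,.068,.036],-1)"
```

```text
t 12.025 q [ 0.1445  0.2568 -0.6093  0.7025  0.0007 -1.4271] tcp [0.4718 0.0689 0.0375] f 0.8905728468915612 w 0.08515389290123938
travel cur axes [ 0.1491  0.2819 -0.0875] | goal axes [ 0.1497  0.2815 -0.0876] rot [0.0008 0.001  0.002 ]
```

>>> {"fn": "step_arm", "kwargs": {
  "commands": [
    {"travel": [0.1,0.28,-0.08],"rotation": [0,0,0],"fingers": 8.5},
    {"travel": [0,0,0],"rotation": [0,0,0],"fingers": 2.5},
    {"travel": [0,0,0],"rotation": [0,0,0],"fingers": 2.5},
    {"travel": [0,0,0],"rotation": [0,0,0],"fingers": 2.5},
    {"travel": [0,0,0],"rotation": [0,0,0],"fingers": 2.5}
  ],
  "force": 60
}}

```text
time: 12.65
ee_pos: [0.4737, 0.0694, 0.0375]
tcp_rot: [-0.501, 0.501, -0.498, -0.499]
force: [0.3, -0.6, -2.3]
grip_width: 0.0407
```

```bash
python3 -c "
from h import *
go([.678,.0765,.14],-1)"
```

```text
t 12.65 q [ 0.1449  0.2572 -0.6088  0.6991  0.0008 -1.4278] tcp [0.4737 0.0694 0.0375] f 2.3838473642679587 w 0.0407402984514
travel cur axes [-10.1334 -20.4901   0.688 ] | goal axes [-10.249  -20.4317   0.7104] rot [0.0019 0.0017 0.0056]
```

>>> {"fn": "step_arm", "kwargs": {
  "commands": [
    {"travel": [-2.5,0,0],"rotation": [0,0,0.005],"fingers": 2.5},
    {"travel": [-4,0,0],"rotation": [0,0,0],"fingers": 2.5},
    {"travel": [-4,0,0],"rotation": [0,0,0],"fingers": 2.5},
    {"travel": [0,-5,0.2],"rotation": [0,0,0],"fingers": 2.5},
    {"travel": [0,-5,0.2],"rotation": [0,0,0],"fingers": 2.5},
    {"travel": [0,-5,0.2],"rotation": [0,0,0],"fingers": 2.5},
    {"travel": [0,-4.5,0.1],"rotation": [0,0,0],"fingers": 2.5},
    {"travel": [0,0,0],"rotation": [0,0,0],"fingers": 2.5}
  ]
}}

```text
time: 13.65
ee_pos: [0.6738, 0.0767, 0.1473]
tcp_rot: [-0.501, 0.501, -0.498, -0.5]
force: [-0.7, 0.9, -1.3]
grip_width: 0.0405
```

```bash
python3 -c "
from h import *
go([.678,.0765,.050],-1)"
```

```text
t 13.65 q [ 0.1126  0.497   0.0296  1.0996  0.0016 -1.4603] tcp [0.6738 0.0767 0.1473] f 1.6936452293573487 w 0.04048893425528953
travel cur axes [ 9.7335 -0.389  -0.0411] | goal axes [ 9.732  -0.4245 -0.0204] rot [0.0021 0.002  0.0036]
```

>>> {"fn": "step_arm", "kwargs": {
  "commands": [
    {"travel": [4.5,-0.2,0],"rotation": [0.002,0.002,0.004],"fingers": 2.5},
    {"travel": [4,0.2,0],"rotation": [0,0,0],"fingers": 2.5},
    {"travel": [1,0.2,0],"rotation": [0,0,0],"fingers": 2.5}
  ]
}}

```text
time: 14.02
ee_pos: [0.6715, 0.0768, 0.0515]
tcp_rot: [0.5, -0.5, 0.5, 0.5]
force: [-0.5, -0.2, -2.2]
grip_width: 0.0406
```

```bash
python3 -c "
from h import *
go([.678,.0765,.032],-1)"
```

```text
t 14.025 q [ 0.1138  0.566  -0.0891  0.9147  0.0001 -1.4568] tcp [0.6715 0.0768 0.0515] f 2.309529892563946 w 0.04061009974530849
travel cur axes [ 1.9516 -0.6468 -0.0315] | goal axes [ 1.951  -0.6487 -0.0311] rot [-0.0002  0.0003  0.001 ]
```

>>> {"fn": "step_arm", "kwargs": {
  "commands": [
    {"travel": [1.7,-0.6,0],"rotation": [0,0,0.001],"fingers": 2.5}
  ]
}}

```text
time: 14.15
ee_pos: [0.6779, 0.077, 0.0356]
tcp_rot: [0.5, -0.5, 0.5, 0.5]
force: [0.1, -0.7, -2.0]
grip_width: 0.0403
```

```bash
python3 -c "
from h import *
print(read_state()['force']);go([.678,.0765,.024],-1)"
```

```text
[ 0.0895 -0.7251 -1.9946]
t 14.15 q [ 0.1129  0.5909 -0.0867  0.8916  0.0003 -1.4579] tcp [0.6779 0.077  0.0356] f 2.1241697067600724 w 0.040326226770513666
travel cur axes [ 1.158  -0.0108 -0.0475] | goal axes [ 1.158  -0.0126 -0.0469] rot [0.     0.0005 0.0015]
```

>>> {"fn": "step_arm", "kwargs": {
  "commands": [
    {"travel": [0.6,0,0],"rotation": [0,0,0.001],"fingers": 2.5}
  ]
}}

```text
time: 14.28
ee_pos: [0.678, 0.0769, 0.0292]
tcp_rot: [0.5, -0.5, 0.5, 0.5]
force: [-0.1, 0.6, -0.8]
grip_width: 0.0406
```

```bash
python3 -c "
from h import *
print(read_state()['force']);go([.678,.0765,.024],-1)"
```

```text
[-0.1284  0.5976 -0.8021]
t 14.275 q [ 0.1128  0.5981 -0.0906  0.8819  0.0004 -1.458 ] tcp [0.678  0.0769 0.0292] f 1.008430539498955 w 0.040597031036403726
travel cur axes [ 0.5187 -0.0036 -0.045 ] | goal axes [ 0.5187 -0.0037 -0.0448] rot [0.0001 0.0004 0.0002]
```

>>> {"fn": "step_arm", "kwargs": {
  "commands": [
    {"travel": [0.25,0,0],"rotation": [0,0,0],"fingers": 2.5}
  ]
}}

```text
time: 14.4
ee_pos: [0.6782, 0.0769, 0.0287]
tcp_rot: [0.5, -0.5, 0.5, 0.5]
force: [-8.9, -1.1, 20.1]
grip_width: 0.041
```

```bash
python3 -c "
from h import *
print(read_state()['force']);go([.678,.0765,.024],-1)"
```

```text
[-8.8595 -1.1069 20.1139]
t 14.4 q [ 0.1128  0.5984 -0.0912  0.8804  0.0004 -1.458 ] tcp [0.6782 0.0769 0.0287] f 22.006505762136058 w 0.040959312215395435
travel cur axes [ 0.4723  0.0158 -0.0432] | goal axes [ 0.4723  0.0154 -0.043 ] rot [0.     0.0005 0.0008]
```

Contact at 28.7 mm shows the same +5 mm offset as the bell, so this is the floor. Releasing and going for the slim top.

>>> {"fn": "step_arm", "kwargs": {
  "commands": [
    {"travel": [0,0,0],"rotation": [0,0,0],"fingers": 5},
    {"travel": [0,0,0],"rotation": [0,0,0],"fingers": 8.5},
    {"travel": [0,0,0],"rotation": [0,0,0],"fingers": 8.5},
    {"travel": [-3,0,0],"rotation": [0,0,0.004],"fingers": 8.5},
    {"travel": [-5,0,0],"rotation": [0,0,0],"fingers": 8.5},
    {"travel": [-5,0,0],"rotation": [0,0,0],"fingers": 8.5},
    {"travel": [0,5,-2],"rotation": [0,0,0],"fingers": 8.5},
    {"travel": [0,5,-2],"rotation": [0,0,0],"fingers": 8.5},
    {"travel": [0,5,-2],"rotation": [0,0,0],"fingers": 8.5},
    {"travel": [0,5,-2],"rotation": [0,0,0],"fingers": 8.5},
    {"travel": [0,0,0],"rotation": [0,0,0],"fingers": 8.5}
  ]
}}

```text
time: 15.78
ee_pos: [0.4782, -0.0046, 0.1666]
tcp_rot: [0.503, -0.502, 0.497, 0.498]
force: [-0.1, 0.0, 0.1]
grip_width: 0.0852
```

```bash
python3 -c "
from h import *
go([.468,-.009,.039],-1)
b=cams.read_camera('wrist')[...,::-1]
c=cams.read_camera('scene')[200:290,330:440,::-1]
d=np.hstack([cv2.resize(b,(480,300)),cv2.resize(c,(320,300),interpolation=cv2.INTER_CUBIC)])
cv2.imwrite('pics/p7.png',d)"
```

```text
t 15.775 q [-0.0103  0.1161 -0.447   0.9979  0.001  -1.5817] tcp [ 0.4782 -0.0046  0.1666] f 0.16458698100237995 w 0.08523988664733972
travel cur axes [12.7501  1.1407 -0.4549] | goal axes [12.7611  1.0156 -0.4437] rot [0.0007 0.0009 0.0098]
```

View pics/p7.png

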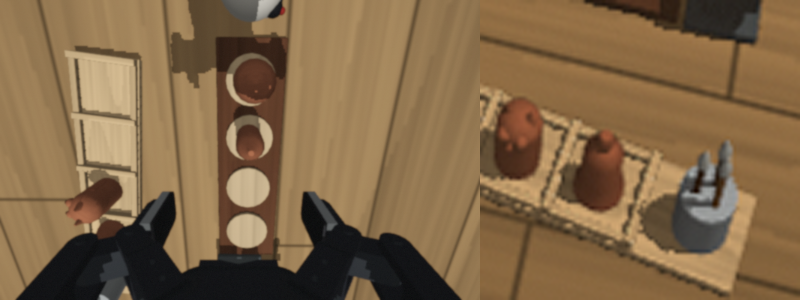

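The bell and owl stand in their bays. On to the slim top.

>>> {"fn": "step_arm", "kwargs": {
  "commands": [
    {"travel": [4.5,1.2,-0.4],"rotation": [0,0,0.01],"fingers": 8.5},
    {"travel": [4.5,0.4,0],"rotation": [0,0,0],"fingers": 8.5},
    {"travel": [1.5,0.2,0],"rotation": [0,0,0.003],"fingers": 8.5}
  ]
}}

```text
time: 16.25
ee_pos: [0.4739, -0.0068, 0.063]
tcp_rot: [-0.502, 0.503, -0.496, -0.498]
force: [-0.5, -0.6, 0.6]
grip_width: 0.0852
```

```bash
python3 -c "
from h import *
go([.468,-.009,.039],-1)"
```

```text
t 16.25 q [-0.0155  0.2114 -0.5979  0.7499  0.0017 -1.5896] tcp [ 0.4739 -0.0068  0.063 ] f 1.0218620074618203 w 0.08518313662687704
travel cur axes [ 2.3913  0.6149 -0.2247] | goal axes [ 2.3986  0.5862 -0.223 ] rot [0.0033 0.0015 0.0116]
```

>>> {"fn": "step_arm", "kwargs": {
  "commands": [
    {"travel": [2.3,0.7,-0.22],"rotation": [0.003,0.001,0.012],"fingers": 8.5}
  ]
}}

```text
time: 16.38
ee_pos: [0.4698, -0.0086, 0.0403]
tcp_rot: [-0.5, 0.501, -0.499, -0.5]
force: [0.8, 0.2, 0.6]
grip_width: 0.0848
```

```bash
python3 -c "
from h import *
go([.468,-.009,.039],-1)"
```

```text
t 16.375 q [-0.0187  0.2415 -0.6221  0.7049  0.0006 -1.5906] tcp [ 0.4698 -0.0086  0.0403] f 1.0217574351440544 w 0.0847782820833149
travel cur axes [ 0.1315  0.1772 -0.0407] | goal axes [ 0.1319  0.1768 -0.0409] rot [0.0011 0.0006 0.0023]
```

>>> {"fn": "step_arm", "kwargs": {
  "commands": [
    {"travel": [0.1,0.2,0],"rotation": [0,0,0.002],"fingers": 8.5},
    {"travel": [0,0,0],"rotation": [0,0,0],"fingers": 2},
    {"travel": [0,0,0],"rotation": [0,0,0],"fingers": 2},
    {"travel": [0,0,0],"rotation": [0,0,0],"fingers": 2},
    {"travel": [0,0,0],"rotation": [0,0,0],"fingers": 2},
    {"travel": [0,0,0],"rotation": [0,0,0],"fingers": 2}
  ]
}}

```text
time: 17.12
ee_pos: [0.4724, -0.008, 0.0427]
tcp_rot: [-0.501, 0.502, -0.498, -0.499]
force: [-0.4, -0.7, -0.8]
grip_width: 0.0324
```

```bash
python3 -c "
from h import *
go([.668,.001,.14],-1)"
```

```text
t 17.125 q [-0.0175  0.2402 -0.6169  0.7083  0.0008 -1.5904] tcp [ 0.4724 -0.008   0.0427] f 1.139018389125982 w 0.03243968446257118
travel cur axes [ -9.6194 -19.609    0.8651] | goal axes [ -9.7257 -19.555    0.8993] rot [0.0021 0.0007 0.0054]
```

>>> {"fn": "step_arm", "kwargs": {
  "commands": [
    {"travel": [-2.5,0,0],"rotation": [0,0,0.005],"fingers": 2},
    {"travel": [-4,0,0],"rotation": [0,0,0],"fingers": 2},
    {"travel": [-4,0,0],"rotation": [0,0,0],"fingers": 2},
    {"travel": [0,-5,0.2],"rotation": [0,0,0],"fingers": 2},
    {"travel": [0,-5,0.2],"rotation": [0,0,0],"fingers": 2},
    {"travel": [0,-5,0.2],"rotation": [0,0,0],"fingers": 2},
    {"travel": [0,-4,0.2],"rotation": [0,0,0],"fingers": 2},
    {"travel": [0,0,0],"rotation": [0,0,0],"fingers": 2}
  ]
}}

```text
time: 18.12
ee_pos: [0.6658, 0.0003, 0.15]
tcp_rot: [0.5, -0.5, 0.5, 0.501]
force: [-0.5, -0.1, -0.8]
grip_width: 0.0322
```

```bash
python3 -c "
from h import *
go([.668,.001,.053],-1)"
```

```text
t 18.125 q [ 0.0001  0.4766  0.0038  1.0989  0.0008 -1.5722] tcp [0.6658 0.0003 0.15  ] f 0.9930336820510474 w 0.03219101024637837
travel cur axes [ 9.6971 -0.23    0.0571] | goal axes [ 9.6973 -0.2214  0.0651] rot [ 0.0015  0.0008 -0.0009]
```

>>> {"fn": "step_arm", "kwargs": {
  "commands": [
    {"travel": [4.5,-0.2,0],"rotation": [0.001,0,0],"fingers": 2},
    {"travel": [4,0,0],"rotation": [0,0,0],"fingers": 2},
    {"travel": [1,0,0],"rotation": [0,0,0],"fingers": 2}
  ]
}}

```text
time: 18.5
ee_pos: [0.6665, 0.0003, 0.0536]
tcp_rot: [0.5, -0.5, 0.5, 0.5]
force: [-0.5, -0.3, -0.9]
grip_width: 0.0322
```

```bash
python3 -c "
from h import *
go([.668,.001,.034],-1)"
```

```text
t 18.5 q [ 0.      0.5497 -0.1116  0.9103  0.0007 -1.5711] tcp [0.6665 0.0003 0.0536] f 1.0662911038024554 w 0.03217699278383161
travel cur axes [ 1.959  -0.1482  0.0723] | goal axes [ 1.9591 -0.1466  0.0738] rot [ 0.0003  0.0007 -0.0008]
```

>>> {"fn": "step_arm", "kwargs": {
  "commands": [
    {"travel": [1.6,-0.1,0.07],"rotation": [0,0,0],"fingers": 2}
  ]
}}

```text
time: 18.62
ee_pos: [0.6679, 0.0009, 0.0385]
tcp_rot: [0.5, -0.5, 0.5, 0.5]
force: [0.1, 0.2, -0.9]
grip_width: 0.0317
```

```bash
python3 -c "
from h import *
print(read_state()['force']);go([.668,.001,.034],-1)"
```

```text
[ 0.0817  0.222  -0.9383]
t 18.625 q [ 0.001   0.5649 -0.1244  0.8807  0.0007 -1.57  ] tcp [0.6679 0.0009 0.0385] f 0.9676369276490894 w 0.03173527562739899
travel cur axes [ 0.4456 -0.005   0.0082] | goal axes [ 0.4456 -0.0053  0.0085] rot [0.0002 0.0007 0.0008]
```

>>> {"fn": "step_arm", "kwargs": {
  "commands": [
    {"travel": [0.4,0,0],"rotation": [0,0,0],"fingers": 2}
  ]
}}

```text
time: 18.75
ee_pos: [0.6671, 0.001, 0.034]
tcp_rot: [0.5, -0.5, 0.5, 0.5]
force: [-6.3, -0.6, 9.4]
grip_width: 0.0326
```

```bash
python3 -c "
from h import *
print(read_state()['force']);go([.668,.001,.034],-1)"
```

```text
[-6.3316 -0.5529  9.3852]
t 18.75 q [ 0.0011  0.5688 -0.1291  0.8736  0.0007 -1.5699] tcp [0.6671 0.001  0.034 ] f 11.334729000967103 w 0.03261461508309944
travel cur axes [ 0.0037 -0.0888  0.0035] | goal axes [ 0.0037 -0.0888  0.0035] rot [ 0.0002  0.0007 -0.0006]
```

>>> {"fn": "step_arm", "kwargs": {
  "commands": [
    {"travel": [0,0,0],"rotation": [0,0,0],"fingers": 4.5},
    {"travel": [0,0,0],"rotation": [0,0,0],"fingers": 8.5},
    {"travel": [0,0,0],"rotation": [0,0,0],"fingers": 8.5},
    {"travel": [-3,0,0],"rotation": [0,0,0.003],"fingers": 8.5},
    {"travel": [-5,0,0],"rotation": [0,0,0],"fingers": 8.5},
    {"travel": [-5,0,0],"rotation": [0,0,0],"fingers": 8.5},
    {"travel": [0,5,-2.1],"rotation": [0,0,0],"fingers": 8.5},
    {"travel": [0,5,-2.1],"rotation": [0,0,0],"fingers": 8.5},
    {"travel": [0,5,-2.1],"rotation": [0,0,0],"fingers": 8.5},
    {"travel": [0,4.6,-2.1],"rotation": [0,0,0],"fingers": 8.5},
    {"travel": [0,0,0],"rotation": [0,0,0.005],"fingers": 8.5}
  ]
}}

```text
time: 20.12
ee_pos: [0.4724, -0.0855, 0.1751]
tcp_rot: [-0.501, 0.503, -0.498, -0.498]
force: [0.4, -0.8, 1.1]
grip_width: 0.0849
```

```bash
python3 -c "
from h import *
go([.467,-.085,.035],-1)
b=cams.read_camera('wrist')[...,::-1]
c=cams.read_camera('scene')[200:290,300:410,::-1]
d=np.hstack([cv2.resize(b,(480,300)),cv2.resize(c,(320,300),interpolation=cv2.INTER_CUBIC)])
cv2.imwrite('pics/p8.png',d)"
```

```text
t 20.125 q [-0.1791  0.1143 -0.4286  1.0192  0.0002 -1.7512] tcp [ 0.4724 -0.0855  0.1751] f 1.4388297925629943 w 0.08488741632344744
travel cur axes [14.0031  0.6582  0.0652] | goal axes [14.0083  0.5393  0.0462] rot [ 0.0012 -0.0013  0.0085]
```

View pics/p8.png

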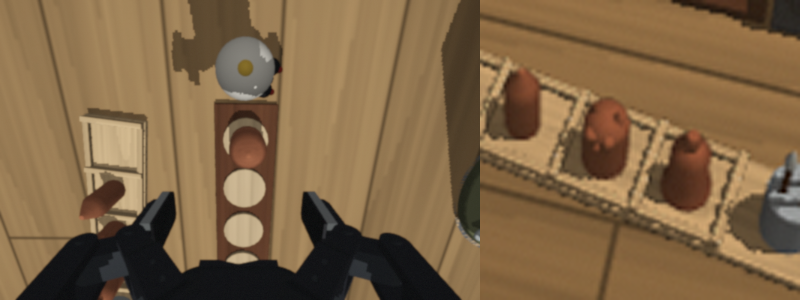

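Three toys stand in their bays. Descending on the stout top.

>>> {"fn": "step_arm", "kwargs": {
  "commands": [
    {"travel": [4.5,0.8,0.05],"rotation": [0.001,-0.001,0.009],"fingers": 8.5},
    {"travel": [4.5,0.4,0],"rotation": [0,0,0],"fingers": 8.5},
    {"travel": [2.5,0.3,0],"rotation": [0,0,0.003],"fingers": 8.5}
  ]
}}

```text
time: 20.6
ee_pos: [0.4714, -0.0842, 0.0614]
tcp_rot: [-0.501, 0.505, -0.496, -0.498]
force: [0.2, 0.5, 0.3]
grip_width: 0.085
```

```bash
python3 -c "
from h import *
go([.467,-.085,.036],-1)"
```

```text
t 20.6 q [-0.1771  0.2213 -0.5894  0.7479  0.0005 -1.7523] tcp [ 0.4714 -0.0842  0.0614] f 0.6530616578811097 w 0.08498590917111598
travel cur axes [ 2.5333  0.4669 -0.0715] | goal axes [ 2.5386  0.436  -0.0779] rot [ 0.0044 -0.0017  0.0121]
```

>>> {"fn": "step_arm", "kwargs": {
  "commands": [
    {"travel": [2.5,0.7,-0.07],"rotation": [0.004,-0.002,0.012],"fingers": 8.5}
  ]
}}

```text
time: 20.72
ee_pos: [0.4668, -0.0845, 0.0355]
tcp_rot: [-0.5, 0.501, -0.499, -0.5]
force: [0.1, 0.1, -0.3]
grip_width: 0.0848
```

```bash
python3 -c "
from h import *
go([.467,-.085,.036],-1)"
```

```text
t 20.725 q [-0.1795  0.256  -0.6163  0.6971  0.0005 -1.752 ] tcp [ 0.4668 -0.0845  0.0355] f 0.3357953806316356 w 0.08483029121709844
travel cur axes [-0.0489 -0.0234 -0.0465] | goal axes [-0.049  -0.0234 -0.0465] rot [0.0017 0.0003 0.0016]
```

>>> {"fn": "step_arm", "kwargs": {
  "commands": [
    {"travel": [0,0,0],"rotation": [0,0,0],"fingers": 3},
    {"travel": [0,0,0],"rotation": [0,0,0],"fingers": 3},
    {"travel": [0,0,0],"rotation": [0,0,0],"fingers": 3},
    {"travel": [0,0,0],"rotation": [0,0,0],"fingers": 3},
    {"travel": [0,0,0],"rotation": [0,0,0],"fingers": 3}
  ]
}}

```text
time: 21.35
ee_pos: [0.4711, -0.0838, 0.0371]
tcp_rot: [-0.5, 0.502, -0.498, -0.5]
force: [0.6, -0.5, -1.1]
grip_width: 0.0461
```

```bash
python3 -c "
from h import *
go([.6587,-.0747,.14],-1)"
```

```text
t 21.35 q [-0.1766  0.2583 -0.6085  0.6993  0.0009 -1.7515] tcp [ 0.4711 -0.0838  0.0371] f 1.3291102621331834 w 0.04610689516609024
travel cur axes [-10.2055 -18.8082   0.8304] | goal axes [-10.2941 -18.7563   0.9066] rot [0.0041 0.0001 0.0047]
```

>>> {"fn": "step_arm", "kwargs": {
  "commands": [
    {"travel": [-2.5,0,0],"rotation": [0.004,0,0.005],"fingers": 3},
    {"travel": [-4,0,0],"rotation": [0,0,0],"fingers": 3},
    {"travel": [-4,0,0],"rotation": [0,0,0],"fingers": 3},
    {"travel": [0,-5,0.2],"rotation": [0,0,0],"fingers": 3},
    {"travel": [0,-5,0.2],"rotation": [0,0,0],"fingers": 3},
    {"travel": [0,-5,0.2],"rotation": [0,0,0],"fingers": 3},
    {"travel": [0,-3.3,0.2],"rotation": [0,0,0],"fingers": 3},
    {"travel": [0,0,0],"rotation": [0,0,0],"fingers": 3}
  ]
}}

```text
time: 22.35
ee_pos: [0.6591, -0.076, 0.1475]
tcp_rot: [0.501, -0.501, 0.5, 0.499]
force: [-0.4, -1.0, -1.7]
grip_width: 0.0458
```

```bash
python3 -c "
from h import *
go([.6587,-.0747,.050],-1)
c=cams.read_camera('wrist')[:,:,::-1]
P=cams.camera_params('wrist')
cv2.imwrite('pics/p9.png',c)"
```

```text
t 22.35 q [-0.1148  0.47   -0.0123  1.085   0.0001 -1.6841] tcp [ 0.6591 -0.076   0.1475] f 2.042565879726456 w 0.045764561162738804
travel cur axes [9.7486 0.0753 0.1336] | goal axes [9.7489 0.0414 0.1303] rot [-0.0015 -0.0003  0.0035]
```

View pics/p9.png

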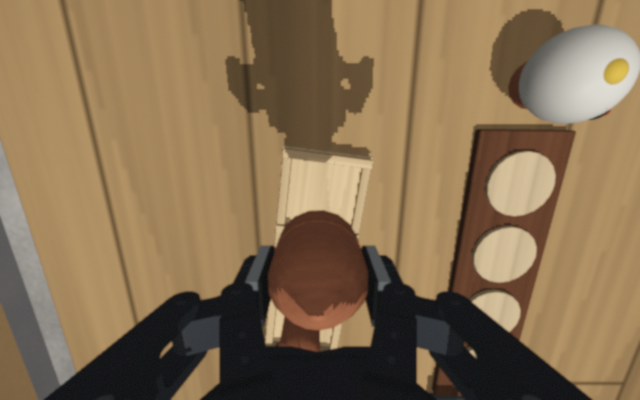

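The end divider runs from (288,151) to (370,163), and the next one is near (318,229).

```bash
python3 -c "
from h import *
c=cast(cams.camera_params('wrist'),[(329,157),(318,229)],.022);print(c,c.mean(0))"
```

```text
[[ 0.6475 -0.1132  0.022 ]
 [ 0.6577 -0.0416  0.022 ]] [ 0.6526 -0.0774  0.022 ]
```

>>> {"fn": "step_arm", "kwargs": {
  "commands": [
    {"travel": [4.5,0,0.1],"rotation": [-0.001,0,0.003],"fingers": 3},
    {"travel": [4,0.2,0],"rotation": [0,0,0],"fingers": 3},
    {"travel": [1,0,0],"rotation": [0,0,0],"fingers": 3}
  ]
}}

```text
time: 22.78
ee_pos: [0.6536, -0.0755, 0.0524]
tcp_rot: [0.5, -0.5, 0.5, 0.499]
force: [0.4, -0.7, -1.3]
grip_width: 0.0463
```

```bash
python3 -c "
from h import *
go([.659,-.075,.029],-1)"
```

```text
t 22.775 q [-0.1147  0.5356 -0.1385  0.8966 -0.0007 -1.6841] tcp [ 0.6536 -0.0755  0.0524] f 1.528193529423126 w 0.046287139204687085
travel cur axes [ 2.3371 -0.5374  0.0547] | goal axes [ 2.3371 -0.5377  0.0524] rot [-0.0014 -0.0007  0.0001]
```

>>> {"fn": "step_arm", "kwargs": {
  "commands": [
    {"travel": [1.8,-0.2,0],"rotation": [-0.001,0,0],"fingers": 3}
  ]
}}

```text
time: 22.9
ee_pos: [0.6563, -0.0758, 0.0356]
tcp_rot: [-0.501, 0.501, -0.5, -0.499]
force: [0.4, 0.1, -2.3]
grip_width: 0.0462
```

```bash
python3 -c "
from h import *
print(read_state()['force']);go([.656,-.0757,.029],-1)"
```

```text
[ 0.4251  0.0872 -2.2932]
t 22.9 q [-0.1146  0.5543 -0.1501  0.864  -0.0007 -1.6848] tcp [ 0.6563 -0.0758  0.0356] f 2.3339339369290664 w 0.046212906039231824
travel cur axes [0.6553 0.0283 0.0103] | goal axes [0.6554 0.0267 0.0097] rot [-0.0006 -0.0009  0.0023]
```

>>> {"fn": "step_arm", "kwargs": {
  "commands": [
    {"travel": [0.6,0,0],"rotation": [0,0,0.002],"fingers": 3}
  ]
}}

```text
time: 23.02
ee_pos: [0.6557, -0.0759, 0.029]
tcp_rot: [0.5, -0.5, 0.501, 0.5]
force: [0.1, 0.5, -2.0]
grip_width: 0.0463
```

```bash
python3 -c "
from h import *
print(read_state()['force']);go([.656,-.0757,.029],-1)"
```

```text
[ 0.1378  0.4863 -2.0437]
t 23.025 q [-0.1147  0.5621 -0.1538  0.8556 -0.0009 -1.6848] tcp [ 0.6557 -0.0759  0.029 ] f 2.105231883748107 w 0.04632006285530377
travel cur axes [-0.0028 -0.0338  0.0165] | goal axes [-0.0027 -0.0338  0.0165] rot [-0.0008 -0.0009 -0.0008]
```

>>> {"fn": "step_arm", "kwargs": {
  "commands": [
    {"travel": [0.25,0,0],"rotation": [0,0,0],"fingers": 3}
  ]
}}

```text
time: 23.15
ee_pos: [0.6563, -0.076, 0.0271]
tcp_rot: [0.5, -0.5, 0.5, 0.499]
force: [0.9, 0.2, 8.0]
grip_width: 0.0464
```

```bash
python3 -c "
from h import *
print(read_state()['force']);go([.656,-.0757,.029],-1)"
```

```text
[0.9376 0.1958 7.9973]
t 23.15 q [-0.1148  0.5642 -0.1551  0.851  -0.001  -1.6848] tcp [ 0.6563 -0.076   0.0271] f 8.054422067064069 w 0.04639498979793602
travel cur axes [-0.1946  0.0273  0.0287] | goal axes [-0.1945  0.0273  0.0289] rot [-0.0008 -0.0011  0.0003]
```

>>> {"fn": "step_arm", "kwargs": {
  "commands": [
    {"travel": [0.1,0,0],"rotation": [0,0,0],"fingers": 3},
    {"travel": [0,0,0],"rotation": [0,0,0],"fingers": 5.5},
    {"travel": [0,0,0],"rotation": [0,0,0],"fingers": 8.5},
    {"travel": [0,0,0],"rotation": [0,0,0],"fingers": 8.5},
    {"travel": [-3,0,0],"rotation": [0,0,0],"fingers": 8.5},
    {"travel": [-5,0,0],"rotation": [0,0,0],"fingers": 8.5},
    {"travel": [-5,0,0],"rotation": [0,0,0],"fingers": 8.5},
    {"travel": [-3,5,0],"rotation": [0,0,0],"fingers": 8.5},
    {"travel": [-1,5,-2],"rotation": [0,0,0],"fingers": 8.5},
    {"travel": [0,4,-4],"rotation": [0,0,0],"fingers": 8.5},
    {"travel": [0,0,0],"rotation": [0,0,0],"fingers": 8.5}
  ]
}}

```text
time: 24.52
ee_pos: [0.5155, -0.1369, 0.2043]
tcp_rot: [-0.501, 0.503, -0.499, -0.498]
force: [0.6, -0.3, -0.5]
grip_width: 0.0852
```

```bash
python3 -c "
from h import *
s=read_state();print(s['time'],s['force'],s['ee_pos'])
a=cams.read_camera('scene')[140:290,255:445,::-1];b=cams.read_camera('side')[120:300,170:410,::-1]
r=lambda x:cv2.resize(x,(400,320),interpolation=cv2.INTER_CUBIC)
cv2.imwrite('pics/p10.png',np.hstack([r(a),r(b)]))"
```

```text
24.525 [ 0.6036 -0.3087 -0.4916] [ 0.5155 -0.1369  0.2043]
```

View pics/p10.png

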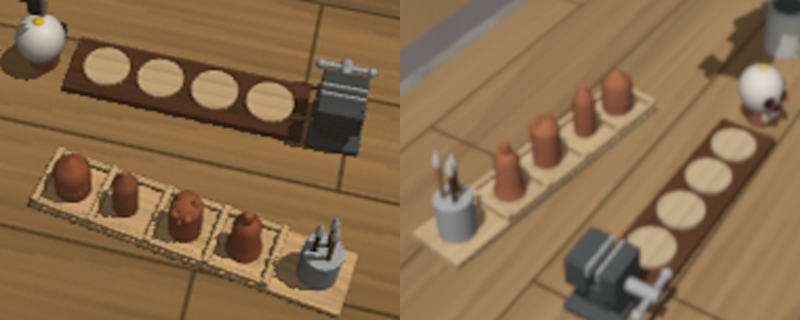

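Both views show all four toys upright in their bays in the right order, with the skull in place and the arm clear.

```bash
python3 -c "
from h import *
print(job.close_job())"
```

```text
the job is handed in; nothing more can be done
None
```

I moved all four toys to the painting rack and handed the job in after about 24.5 s of robot time. From the brush jar, the bays now hold the bell, owl, slim top and stout top, the same order they stood in from the vise.

**Final check:** the last scene and side views show all four upright in their bays and the bats empty. The skull stands where it was and the gripper is clear. I did not check the cat and the tin after moving. The arm did not go near the cat, and the swing at the start was well above the tin.

**Readings that disagreed:**
- **Floor contact:** each toy touched down about 4–5 mm higher than I calculated from its grasp height. All four were off by a similar amount. Two tries for the bell, 7 mm apart, met the surface at the same height. I took this as the bay floor, but did not measure directly that each toy sits flat.
- **Bell set-down:** wrist force reached about 47 N, well under the 120 N limit.
- **Positions:** the side camera was up to about 10 mm off from the other two, so I relied on the scene and wrist cameras.

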